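# Wind off the brake of a spool winder and lock it

### The job

Turn the crank of the spool winder clockwise (seen from above): it starts with slack, then the brake drags on it; keep cranking until the brake lets go and the crank suddenly turns light again, and stop there, within a third of a turn. Then, with closed fingers, gently push the locking bolt from behind all the way home into the gearbox, never gripping or forcing it and not disturbing the things lying about, and come away.

Things in the scene. Friction and masses are not known exactly. Their poses are not given: they have to be found in the camera images.
- winder: Bench spool winder, fixed to the bench. Origin under the crank's axis at bench level; z up, x from the crank towards the lying spool, y to the left of that. Around the origin a black gearbox 130 x 130 mm, top 90 mm above the bench. On the -y side an arm 50 mm wide reaches to y = -210 mm; its top is at 45 mm, with two guide rails up to 60 mm, and carries the locking bolt.
- spool_top (a point): Top end of the spool's spindle, 175 mm from the crank's axis, 94 mm above the bench. The spool (black winding, cardboard flanges 170 mm across, flange top 80 mm above the bench) lies on its turntable and stands still while the brake is wound off.
- crank_axis (a point): Point on the crank's vertical axis, on the gearbox top, 90 mm above the bench. A hidden brake is inside: clockwise from the start the crank turns light (about 1 N at the knob) for 0.1 to 1.4 turns, then the brake bites (rising from about 4 to 10 N) for 1.1 to 1.8 turns, then within a tenth of a turn it lets go (1 N again). Nothing shows it. Anticlockwise it is blocked at the start.
- crank_knob (a point): Middle of the upright round wooden crank knob, 24 mm across, 40 mm high (104 to 144 mm above the bench, this point at 124 mm). It spins freely on its pin at the end of a flat aluminium arm (top at 102 mm), 50 mm from the axis, and runs in a level circle about the axis; it may start anywhere on the circle. The crank stays where it is left.
- bolt (a joint): Travel of the locking bolt in m: 0 = drawn out (start), 0.020 = home. It slides along the winder's +y, towards the gearbox, against about 2 N of friction and stays where left. It goes in only while the crank stands from the let-go point to not quite half a turn past it; else it meets a rigid block after 4 mm. An overrun crank may be turned back.
- bolt_tab (a point): Middle of the bolt's upright steel tab, 26 mm wide, 10 mm thick along the sliding direction, 30 mm high (72 to 102 mm above the bench; the point is at 90 mm). At the start it stands at y = -155 mm in the winder's frame, home at y = -135 mm. Push it with closed fingertips from its -y side; a push of 3 to 10 N is plenty, and a force stop of about 7 N is enough to notice a block.
- cutters: Flush cutters with red handles, 140 mm long, lying loose beside the winder; leave alone.
- jar: Small pale screw-top jar, 52 mm across, 70 mm high, standing loose; leave alone.
- driver: Screwdriver with a red handle, lying loose beside the spool; leave alone.
- bracket: Small orange printed angle bracket, 50 x 35 x 40 mm, standing loose; leave alone.

How it is judged:
On the way, in this order (a step that is already met when the one before it is completed fails the run):
1. the crank has been turned at least a third of the way round (distance of crank_knob from where it was at the start of the episode above 0.09 m).
2. the locking bolt is home (value of joint bolt above 0.017 m), for 0.2 s.
At the end, for the whole second after the job is handed in: The locking bolt is at least 17 mm of its 20 mm in, which it can be only with the crank between the let-go point and not quite half a turn beyond it (value of joint bolt above 0.017 m and velocity of joint bolt below 0.01 m/s); the robot touches nothing.
It fails at once if the locking bolt is forced or gripped: more than 40 N on it from the fingers in all (contact force between the fingers and bolt above 40 N).
It fails at once if a bystander is moved by more than 30 mm (distance of any of cutters, jar, driver, bracket from where it was at the start of the episode above 0.03 m).
It also fails if it takes over 69 s, if anything falls off the work surface, if the arm or the gripper's body presses on something with over 40 N, if the wrist force passes 120 N, or if a joint passes its speed limit or range.

### The arm

A 6-joint arm with a two-finger parallel gripper is mounted at the origin on the work surface. World frame = base frame: x ahead of the robot, y to its left, z up, the work surface at z = 0. Lengths are in m, angles in rad, forces in N, time in s.
With the tool pointing down it reaches from about 0.35 to 1 m from the base axis. Payload 7.1 kg.
Tool frame: the origin (TCP) lies between the finger pads; the fingertips stand 22 mm ahead of it and the grasp point (between the pads) lies 3 mm ahead of it; z points along the fingers, y is the line along which they close (so a half turn about z gives the same grasp; the last joint's range is limited). The gripper opens to 85 mm and grips with 20 to 120 N. Pads are 22 mm wide; open, the fingers measure 114 mm over their backs; the gripper's body (76 mm by 85 mm) begins 54 mm behind the grasp point. The pads swing forward as they close: fully open they stand 13 mm farther back than shut.
Start: joints at [1.255, 0.423, 1.63, -0, 1.089, -0.019], TCP at [0.183, 0.598, 0.253] pointing down, gripper open.
Joint ranges: [-3, 3], [-0.9, 2.11], [0.09, 2.58], [-1.31, 4.45], [0.11, 2.69], [-2.54, 2.54]. Speed limits (rad/s): [2.39, 2.39, 3.01, 3.14, 3.14, 3.14].

### API

Orientations are given as a rotation vector (axis times angle).
In Python, from rig import manip gives the robot as it stands. The module is installed in compiled form; this text tells all that it offers. Calls block until the motion is done:
- manip.move_to(position, orientation): joint-space move of the TCP to a pose.
- manip.servo_line(position, orientation=None, rate=0.15): straight line of the TCP; orientation=None keeps the orientation; rate is the mean speed in m/s.
- manip.set_joints(angles): joint-space move.
- manip.command_gripper(opening, f_grip=None): finger opening in m; f_grip is the grip in N (None keeps the last); returns when the fingers have stopped.
- manip.hold(seconds).
- manip.solve_ik(position, orientation): joint angles nearest the present ones, or None.
- manip.camera(name): name is "scene" or "side" or "wrist"; returns a dict with "image" (400x640x3 uint8, red, green, blue), "fx", "fy", "cx", "cy" (pixels), "cam_to_world" (4x4, takes a point from camera to world coordinates); the wrist camera has in their place "mount" (4x4, takes a point from camera to tool coordinates, whose origin is the TCP and whose axes are the flange's). Camera axes: x right, y down, z forward; pixel columns grow to the right and rows downward; lengths in m; the calibration is good to about 2 mm. A picture is of the moment at which its call begins: read the wrist's pose just before it. There is no depth.
A pose or a line that the arm cannot do raises manip.IKError and nothing moves.
- manip.sign_off(): hands the job in; it is judged then, once.
Readings, each from a call of its own:
- manip.get_time(): time.
- manip.get_joint_positions(): joint angles.
- manip.get_joint_vel(): joint speeds.
- manip.get_tau(): joint torques, N m.
- manip.get_position(): TCP position.
- manip.get_ee_rot(): TCP orientation.
- manip.get_contact_force(): force on the tool from outside, world axes, zero at the start.
- manip.get_torque(): the same for the moment, N m.
- manip.get_width(): finger opening in m.
- manip.get_grip_force(): force on a finger pad.
Only numpy, scipy, OpenCV 4.12 (cv2) and the standard library are available. Lean on these libraries where they do the work, as an engineer would, in place of code of your own. Each camera call takes 0.05 s, during which the arm holds its last target. There are 200 camera calls.

## Working session

There is one attempt and no reset: what is moved stays moved. The work goes in short steps, each a Python script; the robot and the scene stay as the last script left them, time stands still between calls to the robot, and variables do not carry over. Pictures are saved under pics/ and viewed, at most 10 in all, crops included, and the job is handed in when it is done.

```bash
mkdir -p pics
python3 - <<'E'
from rig import manip
import cv2,numpy as np
for n in("scene","side"):
    c=manip.camera(n); cv2.imwrite(f"pics/{n}0.png",c["image"][:,:,::-1])
    print(n,c["fx"],c["fy"],c["cx"],c["cy"],np.round(c["cam_to_world"],4).tolist())
print(manip.get_time(),manip.get_ee_rot(),np.round(manip.camera("wrist")["mount"],4).tolist())
E
```

```text
scene 496.517236566847 496.517236566847 315.79154643876933 200.94482774130287 [[-0.2822, 0.5487, -0.787, 1.3694], [0.9594, 0.1592, -0.233, 0.2574], [-0.0026, -0.8208, -0.5713, 0.6747], [0.0, 0.0, 0.0, 1.0]]
side 460.31281937163754 460.31281937163754 315.99953556030164 194.52134033644512 [[0.9512, -0.1942, 0.2399, 0.2883], [-0.3079, -0.6517, 0.6932, -0.7604], [0.0217, -0.7332, -0.6797, 0.8717], [0.0, 0.0, 0.0, 1.0]]
0.1 [-4.64482705e-01 -3.10683663e+00  2.18696466e-03] [[-0.0006, -0.9531, -0.3027, 0.0783], [1.0, -0.0002, -0.0013, -0.0001], [0.0012, -0.3027, 0.9531, -0.1195], [0.0, 0.0, 0.0, 1.0]]
```

View pics/scene0.png

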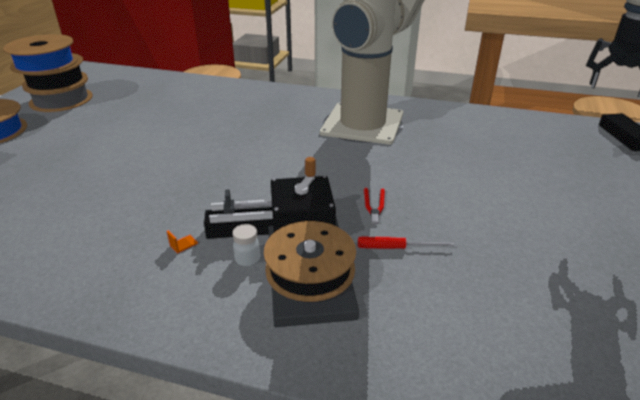

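View pics/side0.png

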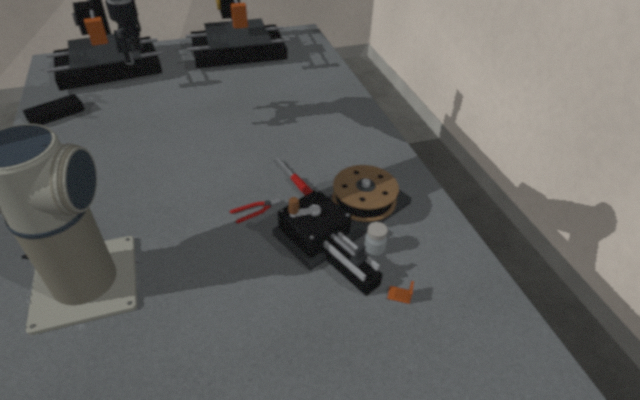

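The scene view shows the knob at about (310,166), hub (302,188), spindle (310,245) and bolt tab (228,202). In the side view the knob is at (294,205), the hub at (314,211) and the spindle at (366,184). The jar and bracket stand near the bolt, and the cutters and driver lie on the other side.

```bash
cat > h.py <<'E'
from rig import manip
import cv2,numpy as np
from scipy.spatial.transform import Rotation as R
def pose():
    T=np.eye(4);T[:3,:3]=R.from_rotvec(manip.get_ee_rot()).as_matrix();T[:3,3]=manip.get_position();return T
def shot(n):
    T=pose();c=manip.camera(n)
    c["M"]=T@c["mount"] if n=="wrist" else c["cam_to_world"];return c
def plane(c,u,v,z):
    M=np.array(c["M"]);d=M[:3,:3]@[(u-c["cx"])/c["fx"],(v-c["cy"])/c["fy"],1];o=M[:3,3]
    return o+d*(z-o[2])/d[2]
def down(yaw): # tool z down, tool y axis at angle yaw in world
    y=np.array([np.cos(yaw),np.sin(yaw),0]);z=np.array([0,0,-1.]);x=np.cross(y,z)
    return R.from_matrix(np.c_[x,y,z]).as_rotvec()
E
python3 - <<'E'
from h import *
s=shot("scene");d=shot("side")
for n,a,b,z in(("spin",(310,245),(366,184),.094),("hub",(302,188),(314,211),.104),("knob",(310.5,166),(294,205),.124),("tab",(228,202),(374,268),.09),("jar",(245,232),(376,229),.07)):
    print(n,plane(s,*a,z).round(4),plane(d,*b,z).round(4))
W=cv2.resize(s["image"][140:290,150:470],None,fx=2.5,fy=2.5,interpolation=cv2.INTER_CUBIC)
V=cv2.resize(d["image"][150:310,220:430],None,fx=3.5,fy=3.5,interpolation=cv2.INTER_CUBIC)
# tool y now
print(pose()[:3,:3].round(3).tolist())
cv2.imwrite("pics/sc.png",W[:,:,::-1]);cv2.imwrite("pics/sd.png",V[:,:,::-1])
E
```

```text
spin [0.7068 0.0499 0.094 ] [0.6976 0.0338 0.094 ]
hub [ 0.5459 -0.0165  0.104 ] [ 0.5371 -0.0306  0.104 ]
knob [ 0.4873 -0.0155  0.124 ] [ 0.492  -0.0174  0.124 ]
tab [ 0.6179 -0.1534  0.09  ] [ 0.6119 -0.2186  0.09  ]
jar [ 0.6771 -0.0923  0.07  ] [ 0.671  -0.0985  0.07  ]
[[-0.956, 0.293, -0.0], [0.293, 0.956, -0.001], [-0.0, -0.001, -1.0]]
```

View pics/sd.png

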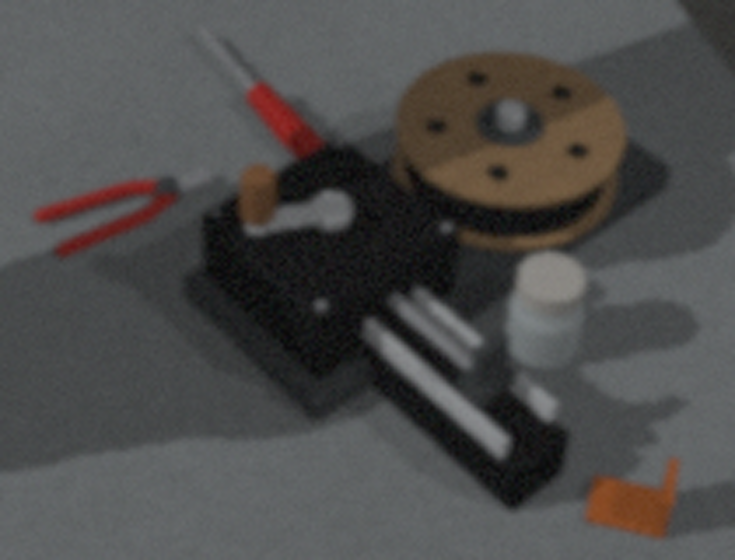

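The side crop shows the winder clearly: knob at crop (258,196), hub (335,207), spindle (510,110), tab near (490,370). The two rough fixes differ by about 1.5 cm, so I'll look again with the wrist camera from above.

Run:
```python
from h import *
manip.move_to([0.57,-0.04,0.34],down(np.deg2rad(22)))
c=shot("wrist");np.savez("w1.npz",**{k:c[k] for k in("M","fx","fy","cx","cy")})
cv2.imwrite("pics/w1.png",c["image"][:,:,::-1]);print(c["fx"],manip.get_time(),manip.get_joint_positions(),c["M"].round(3).tolist(),manip.get_contact_force())
```

```text
342.24270512715617 2.95 [-8.96086067e-02  2.54998479e-01  1.66427968e+00  1.47607404e-04
  1.22258321e+00 -4.74810659e-01] [[0.927, 0.358, 0.113, 0.54], [0.375, -0.883, -0.282, 0.033], [-0.001, 0.303, -0.953, 0.459], [0.0, 0.0, 0.0, 1.0]] [-0.28881216  0.6633368   0.29223204]
```

View pics/w1.png

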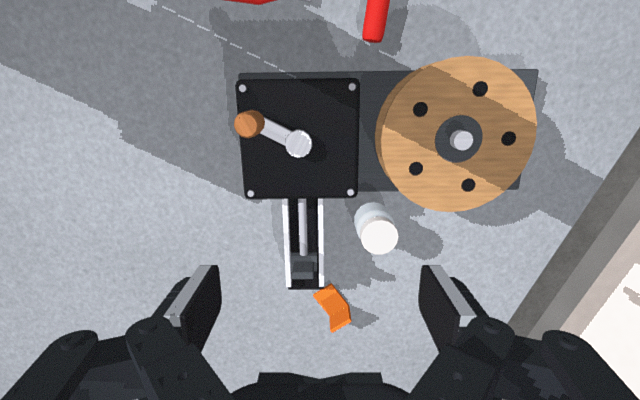

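The wrist view is clear. The hub is at (299,144), knob top (249,124), spindle (461,140), gearbox screws (242,89), (352,87), (250,194), (351,192), and the tab around (303,266). The bracket (333,305) and the jar (377,236) stand clear of the tab.

Run:
```python
from h import *
c=dict(np.load("w1.npz"))
im=cv2.imread("pics/w1.png")
sc=[plane(c,*p,.09) for p in((242,89),(352,87),(250,194),(351,192))]
print("screws",np.round(sc,4).tolist(),"mean",np.mean(sc,0).round(4))
print("scr edges x",np.degrees([np.arctan2(*(sc[1]-sc[0])[1::-1]),np.arctan2(*(sc[3]-sc[2])[1::-1])]))
hub=plane(c,299,144,.108);spin=plane(c,461,138,.094);kn=plane(c,249,122,.144);tab=plane(c,304,258,.102)
for z in(.102,.108,.114):print("hub",z,plane(c,299,144,z).round(4))
print("spin",spin.round(4),"knob",kn.round(4),"tab",tab.round(4))
ctr=np.mean(sc,0)
a=np.arctan2(*(spin-ctr)[1::-1]);print("yaw",np.degrees(a),"dist",np.linalg.norm((spin-ctr)[:2]),"r",np.linalg.norm((kn-ctr)[:2]))
ex=np.array([np.cos(a),np.sin(a)]);ey=np.array([-ex[1],ex[0]])
for n,p in(("tab",tab),("knob",kn),("hub",hub)):print(n,(p-ctr)[:2]@ex,(p-ctr)[:2]@ey)
cr=np.hstack([cv2.resize(im[90:170,225:325],None,fx=4,fy=4,interpolation=cv2.INTER_CUBIC),cv2.resize(im[225:305,255:355],None,fx=4,fy=4,interpolation=cv2.INTER_CUBIC)])
cv2.imwrite("pics/cr.png",cr)
```

```text
screws [[0.4645, 0.0066, 0.09], [0.5682, 0.0507, 0.09], [0.5077, -0.0968, 0.09], [0.612, -0.052, 0.09]] mean [ 0.5381 -0.0229  0.09  ]
scr edges x [23.01768895 23.22988173]
hub 0.102 [ 0.5388 -0.022   0.102 ]
hub 0.108 [ 0.5388 -0.0211  0.108 ]
hub 0.114 [ 0.5388 -0.0202  0.114 ]
spin [0.6952 0.0469 0.094 ] knob [ 0.4902 -0.0141  0.144 ] tab [ 0.5911 -0.1423  0.102 ]
yaw 23.949454055983164 dist 0.1718595901623775 r 0.04873348302388606
tab -3.761263475598987e-05 -0.13069873893943393
knob -0.04022904272368125 0.02750593552627541
hub 0.0013647216975093066 0.001336895765495994
```

View pics/cr.png

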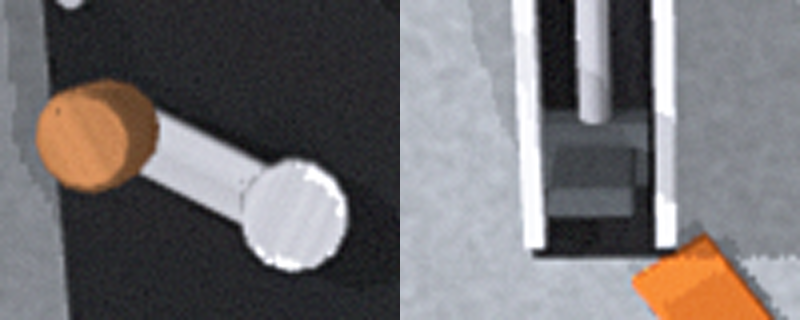

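The crop shows the knob's top disc at full-image (245.7,124.2) and the tab's top face at (303,275). I'll recompute both, then approach and grip the knob.

Run:
```python
from h import *
c=dict(np.load("w1.npz"))
ctr=np.array([.5384,-.0222]);a=np.deg2rad(23.4)
ex=np.array([np.cos(a),np.sin(a)]);ey=np.array([-ex[1],ex[0]])
k=plane(c,245.7,124.2,.144)[:2];t=plane(c,303,275,.102)[:2]
print("knob",k,np.linalg.norm(k-ctr),"tab",t,(t-ctr)@ex,(t-ctr)@ey)
kang=np.arctan2(*(k-ctr)[::-1]);print("kang",np.degrees(kang))
kp=ctr+.05*np.array([np.cos(kang),np.sin(kang)])
yaw=kang+np.pi/2   # close tangentially
yaw=(yaw+np.pi/2)%np.pi-np.pi/2
print(kp,np.degrees(yaw))
manip.command_gripper(.05)
manip.move_to([*k,.20],down(yaw))
manip.servo_line([*k,.130],rate=.1)
print(manip.get_contact_force(),manip.get_joint_positions())
f0=manip.get_contact_force()
manip.command_gripper(0.015,40)
print(manip.get_width(),manip.get_grip_force(),manip.get_contact_force(),f0,manip.get_position(),manip.get_time())
np.savez("st.npz",ctr=ctr,f0=f0)
```

```text
knob [ 0.48804117 -0.01702655] 0.05062387212552979 tab [ 0.5980608  -0.16339621] -0.0013217998535253528 -0.15327763914702586
kang 174.13447753177113
[ 0.48866178 -0.0170903 ] 84.13447753177111
[ 0.40691649 -0.48878708 -0.41585101] [-5.92608607e-02  4.19767130e-01  2.00788817e+00  2.31316746e-05
  7.13198836e-01 -1.52761285e+00]
0.022794621358630314 38.96008014678955 [-1.39071628 -0.5199339   5.99288772] [ 0.40691649 -0.48878708 -0.41585101] [ 0.48852225 -0.01705858  0.13074124] 5.5833
```

```bash
cat > crank.py <<'E'
import sys,json,os
from h import *
# admittance-style cranking: step angle, log tangential/radial force, nudge the centre by radial force
def run(n,step=15,rate=.1,stop=True):
    s=json.load(open("s.json")) if os.path.exists("s.json") else dict(c=[.5384,-.0222],th=None,tot=0,log=[])
    c=np.array(s["c"]);
    if s["th"] is None:
        d=np.array(manip.get_position()[:2])-c;s["th"]=float(np.arctan2(d[1],d[0]))
    for i in range(n):
        s["th"]-=np.deg2rad(step);s["tot"]+=step
        u=np.array([np.cos(s["th"]),np.sin(s["th"])]);t=np.array([u[1],-u[0]])
        manip.servo_line([*(c+.05*u),.1305],rate=rate)
        F=np.array(manip.get_contact_force());p=np.array(manip.get_position())
        ft,fr=-F[:2]@t,F[:2]@u
        s["log"].append([s["tot"],ft,fr])
        print(s["tot"],"ft %.1f fr %.1f fz %.1f w %.4f lag %.1f t %.2f"%(ft,fr,F[2],manip.get_width(),1e3*(c+.05*u-p[:2])@t,manip.get_time()))
        c=c+np.clip(fr*5e-5,-5e-4,5e-4)*u
        L=[l[1] for l in s["log"]]
        if max(map(abs,F))>60: print("HIGH");break
        if stop and len(L)>6 and max(L[-8:])>3.5 and max(L[-2:])<.45*max(L[-8:]): print("LETGO?");break
    s["c"]=c.tolist();json.dump(s,open("s.json","w"));print(c)
if __name__=="__main__": run(int(sys.argv[1]),float(sys.argv[2]),float(sys.argv[3]))
E
python3 crank.py 5 15 .08
```

```text
15.0 ft -1.0 fr 2.1 fz 6.7 w 0.0232 lag -0.3 t 5.90
30.0 ft -0.6 fr 2.5 fz 6.6 w 0.0232 lag -0.1 t 6.22
45.0 ft -1.5 fr 2.9 fz 6.5 w 0.0231 lag -0.1 t 6.53
60.0 ft -0.2 fr 3.6 fz 7.1 w 0.0231 lag -0.2 t 6.85
75.0 ft -1.5 fr 3.5 fz 7.2 w 0.0234 lag -0.2 t 7.17
[ 0.53800325 -0.02163395]
```

```bash
python3 crank.py 20 15 .1
```

```text
90.0 ft -0.0 fr 3.6 fz 7.1 w 0.0233 lag -0.3 t 7.45
105.0 ft -0.2 fr 2.6 fz 7.5 w 0.0231 lag -0.2 t 7.73
120.0 ft -0.9 fr 2.6 fz 7.6 w 0.0228 lag -0.1 t 8.02
135.0 ft -0.3 fr 1.2 fz 8.1 w 0.0230 lag -0.2 t 8.30
150.0 ft 0.3 fr 1.9 fz 7.5 w 0.0233 lag -0.2 t 8.58
165.0 ft -0.7 fr 1.8 fz 7.1 w 0.0232 lag -0.3 t 8.87
180.0 ft -0.9 fr 3.1 fz 6.6 w 0.0232 lag -0.6 t 9.15
195.0 ft -0.3 fr 2.6 fz 7.5 w 0.0231 lag -0.8 t 9.43
210.0 ft -0.8 fr 2.9 fz 6.5 w 0.0229 lag -1.1 t 9.72
225.0 ft -1.6 fr 2.2 fz 7.1 w 0.0231 lag -1.4 t 10.00
240.0 ft 0.5 fr 2.0 fz 7.8 w 0.0228 lag -1.4 t 10.28
255.0 ft 3.3 fr 0.5 fz 5.9 w 0.0229 lag -0.8 t 10.57
270.0 ft 4.0 fr 0.8 fz 6.1 w 0.0230 lag -0.5 t 10.85
285.0 ft 3.5 fr -0.0 fz 5.4 w 0.0231 lag -0.4 t 11.13
300.0 ft 3.4 fr 0.1 fz 5.9 w 0.0230 lag -0.3 t 11.42
315.0 ft 4.0 fr -0.4 fz 6.7 w 0.0229 lag -0.1 t 11.70
330.0 ft 3.0 fr -1.0 fz 7.8 w 0.0229 lag 0.1 t 11.98
345.0 ft 4.2 fr -2.0 fz 7.6 w 0.0230 lag 0.3 t 12.27
360.0 ft 4.9 fr -2.2 fz 9.5 w 0.0233 lag 0.5 t 12.55
375.0 ft 5.1 fr -2.0 fz 10.5 w 0.0226 lag 0.9 t 12.83
[ 0.53923156 -0.02152764]
```

```bash
python3 crank.py 40 15 .1
```

```text
390.0 ft 4.3 fr -1.4 fz 11.7 w 0.0231 lag 1.2 t 13.12
405.0 ft 4.6 fr -1.6 fz 12.7 w 0.0230 lag 1.6 t 13.40
420.0 ft 4.1 fr -1.3 fz 13.6 w 0.0229 lag 1.9 t 13.68
435.0 ft 5.3 fr -0.5 fz 15.0 w 0.0228 lag 2.2 t 13.97
450.0 ft 4.3 fr 1.1 fz 15.2 w 0.0231 lag 2.1 t 14.25
465.0 ft 4.4 fr 1.6 fz 13.9 w 0.0229 lag 1.7 t 14.53
480.0 ft 5.1 fr 1.1 fz 13.5 w 0.0229 lag 1.5 t 14.82
495.0 ft 6.2 fr 1.3 fz 11.6 w 0.0231 lag 1.2 t 15.10
510.0 ft 5.1 fr 1.2 fz 11.1 w 0.0231 lag 0.8 t 15.38
525.0 ft 5.1 fr 0.7 fz 9.7 w 0.0229 lag 0.6 t 15.67
540.0 ft 5.2 fr 0.1 fz 8.9 w 0.0228 lag 0.3 t 15.95
555.0 ft 5.2 fr -0.9 fz 9.3 w 0.0228 lag 0.1 t 16.23
570.0 ft 4.8 fr -0.8 fz 6.7 w 0.0231 lag -0.1 t 16.52
585.0 ft 5.3 fr 0.1 fz 5.5 w 0.0230 lag 0.0 t 16.80
600.0 ft 5.9 fr -1.6 fz 4.5 w 0.0230 lag 0.1 t 17.08
615.0 ft 6.5 fr 1.0 fz 4.3 w 0.0229 lag 0.3 t 17.37
630.0 ft 6.1 fr 1.9 fz 2.2 w 0.0229 lag 0.5 t 17.65
645.0 ft 7.1 fr 0.8 fz 3.7 w 0.0230 lag 0.6 t 17.93
660.0 ft 6.2 fr 2.3 fz 5.5 w 0.0232 lag 0.6 t 18.22
675.0 ft 6.7 fr 2.8 fz 6.0 w 0.0230 lag 0.6 t 18.50
690.0 ft 7.9 fr 1.1 fz 6.8 w 0.0229 lag 0.6 t 18.78
705.0 ft 7.4 fr 0.3 fz 8.9 w 0.0231 lag 0.9 t 19.07
720.0 ft 8.4 fr -0.1 fz 9.4 w 0.0229 lag 1.1 t 19.35
735.0 ft 9.3 fr -2.2 fz 12.0 w 0.0230 lag 1.6 t 19.63
750.0 ft 8.5 fr -1.3 fz 12.8 w 0.0227 lag 2.1 t 19.92
765.0 ft 8.1 fr -1.5 fz 15.6 w 0.0227 lag 2.6 t 20.20
780.0 ft 8.6 fr -0.6 fz 19.3 w 0.0230 lag 3.5 t 20.48
795.0 ft -2.1 fr 2.5 fz 7.2 w 0.0232 lag 1.7 t 20.77
810.0 ft -3.3 fr 1.1 fz 8.8 w 0.0228 lag 0.2 t 21.05
LETGO?
[ 0.53943318 -0.02174202]
```

Brake bit at about 250° and let go at about 790°. I'll go 30° further for margin, release the knob and set up behind the bolt.

Run:
```python
from h import *
import crank
crank.run(2,15,.08,stop=False)
p=manip.get_position()
manip.command_gripper(.045)
manip.servo_line([p[0],p[1],.22],rate=.15)
manip.command_gripper(0.0,20)
ctr=np.array([.5388,-.0220]);a=np.deg2rad(23.4)
ex=np.array([np.cos(a),np.sin(a)]);ey=np.array([-ex[1],ex[0]])
P=lambda x,y,z:[*(ctr+x*ex+y*ey),z]
manip.move_to(P(-.001,-.197,.20),down(a))
c=shot("wrist");cv2.imwrite("pics/w2.png",c["image"][:,:,::-1])
manip.servo_line(P(-.001,-.197,.101),rate=.12)
print(manip.get_time(),manip.get_width(),manip.get_contact_force(),manip.get_position(),manip.get_joint_positions())
c=manip.camera("scene");cv2.imwrite("pics/s2.png",cv2.resize(c["image"][130:290,170:410],None,fx=3,fy=3)[:,:,::-1])
```

```text
825.0 ft -0.0 fr 1.2 fz 9.6 w 0.0231 lag 0.4 t 21.37
840.0 ft 0.1 fr 1.2 fz 9.9 w 0.0232 lag 0.2 t 21.68
[ 0.53949033 -0.02163697]
25.2083 -1.1821082143631638e-05 [ 0.25476552 -0.02270699  0.1061394 ] [ 0.6167244  -0.20334751  0.10174953] [-3.36826275e-01  6.46536246e-01  1.65421844e+00  1.08589257e-05
  8.39474628e-01 -7.45313137e-01]
```

View pics/w2.png

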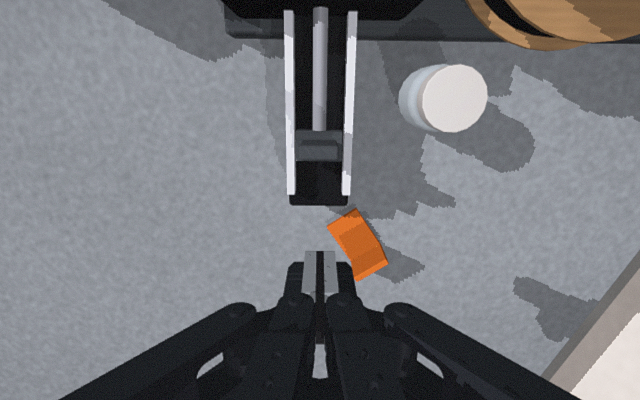

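View pics/s2.png

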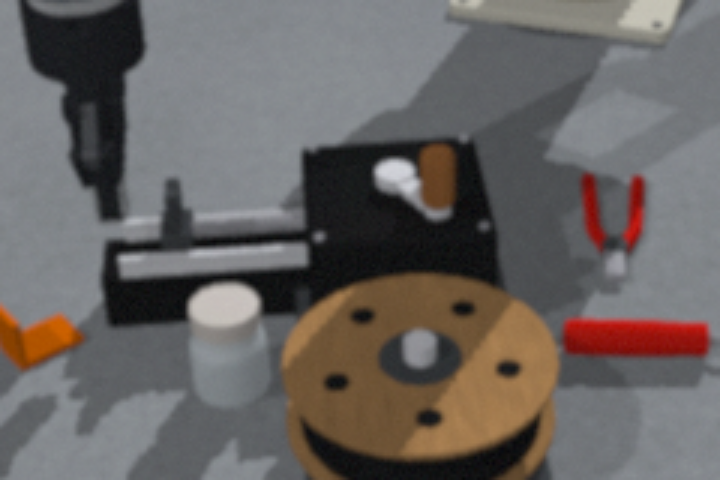

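In the wrist view the closed fingers (column 320) line up with the tab (318,150). The scene crop shows the fingertips behind the tab and the crank arm clear. Next I push gently in small steps with a force stop.

Run:
```python
from h import *
a=np.deg2rad(23.4);ey=np.array([-np.sin(a),np.cos(a)]);ctr=np.array([.5388,-.0220])
f0=np.array(manip.get_contact_force());p=np.array([.61654,-.20321,.101])
y=0
while y<.056:
    y+=.0015
    manip.servo_line([*(p[:2]+y*ey),p[2]],rate=.03)
    f=-(np.array(manip.get_contact_force())-f0)[:2]@ey
    yw=(np.array(manip.get_position()[:2])-ctr)@ey
    print("%.4f yw %.4f f %.1f"%(y,yw,f),end="; ")
    if f>7: print("STOP");break
print(manip.get_time(),manip.get_contact_force())
c=shot("wrist");cv2.imwrite("pics/w3.png",c["image"][:,:,::-1])
```

```text
0.0015 yw -0.1958 f 0.6; 0.0030 yw -0.1941 f 0.9; 0.0045 yw -0.1926 f -0.4; 0.0060 yw -0.1911 f 0.7; 0.0075 yw -0.1896 f 0.9; 0.0090 yw -0.1881 f -0.2; 0.0105 yw -0.1866 f 0.5; 0.0120 yw -0.1851 f 0.6; 0.0135 yw -0.1836 f 0.8; 0.0150 yw -0.1821 f 0.5; 0.0165 yw -0.1806 f -0.1; 0.0180 yw -0.1791 f -0.3; 0.0195 yw -0.1776 f -0.3; 0.0210 yw -0.1761 f 0.9; 0.0225 yw -0.1746 f 0.2; 0.0240 yw -0.1731 f 0.4; 0.0255 yw -0.1716 f 0.2; 0.0270 yw -0.1702 f 1.1; 0.0285 yw -0.1687 f 2.1; 0.0300 yw -0.1671 f 1.1; 0.0315 yw -0.1656 f 1.4; 0.0330 yw -0.1640 f 2.0; 0.0345 yw -0.1625 f 1.2; 0.0360 yw -0.1610 f 1.0; 0.0375 yw -0.1595 f 1.7; 0.0390 yw -0.1580 f 0.3; 0.0405 yw -0.1565 f 1.5; 0.0420 yw -0.1550 f 1.3; 0.0435 yw -0.1535 f 1.4; 0.0450 yw -0.1520 f 1.3; 0.0465 yw -0.1508 f 2.8; 0.0480 yw -0.1507 f 9.5; STOP
33.2583 [ 3.47960315 -8.6633195  -3.23623191]
```

View pics/w3.png

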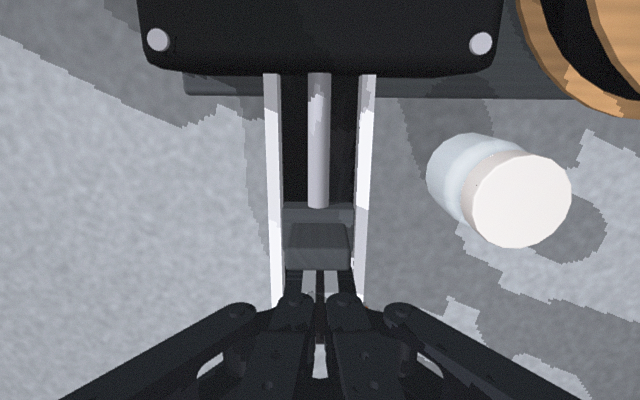

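The tab moved about 20 mm, from contact at y ≈ -0.170 to a firm stop at -0.1507 with 9.5 N. The expected home position is -0.151, so the bolt is home. In the picture the fingers are up against the tab (318,247) and the jar is untouched. Now I back away and hand in.

Run:
```python
from h import *
a=np.deg2rad(23.4);ey=np.array([-np.sin(a),np.cos(a)]);p=manip.get_position()
q=p[:2]-.04*ey
manip.servo_line([*q,.101],rate=.06);manip.servo_line([*q,.25],rate=.15)
manip.hold(.3);print(manip.get_contact_force(),manip.get_time());print(manip.sign_off())
```

```text
[0.42960222 0.56001339 0.40926206] 35.5917
the job is handed in; nothing more can be done
None
```

The crank was turned about 50° past where the brake let go, the bolt was pushed about 20 mm to its home stop (peak 9.5 N), the arm came away touching nothing, and the job was handed in at 35.6 s; the hand-in call returned no verdict.

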